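Switch on the display candles, tallest first

TASK

Switch on the shop display's three battery candles, in order from the tallest to the shortest, by pressing the steel button on top of each all the way down with a light touch of the fingertips. Press only: do not lift, tip or shift the candles, do not press hard, and leave the plain wax candle and the other goods where they are.

Things in the scene. Friction and masses are not known exactly. Their poses are not given: they have to be found in the camera images.
- tall_candle: the tall battery candle: loose upright cream cylinder, 66 mm across, 135 mm tall without its button, about 0.35 kg; origin at the centre of its underside, z up. A round steel push button, 30 mm across, stands up from the centre of its flat top, by 17 to 18 mm while off and by 10 mm when fully down
- tall_button_top (a point): centre of the upper face of the tall candle's button; it goes down with the button
- tall_button (a joint): how far the tall candle's button is pushed in, m: 0 to 0.001 at the start (off), 0.008 fully down (on). It moves straight down against about 2.5 N, stays where it is left (no spring) and then meets a stop; past it the sprung cap still gives about 1 mm for every 2 N, up to 8 mm, and springs back
- middle_candle: the middle battery candle: loose upright cream cylinder, 66 mm across, 105 mm tall without its button, about 0.35 kg; origin at the centre of its underside, z up. A round steel push button, 30 mm across, stands up from the centre of its flat top, by 17 to 18 mm while off and by 10 mm when fully down
- middle_button_top (a point): centre of the upper face of the middle candle's button; it goes down with the button
- middle_button (a joint): how far the middle candle's button is pushed in, m: 0 to 0.001 at the start (off), 0.008 fully down (on). It moves straight down against about 2.5 N, stays where it is left (no spring) and then meets a stop; past it the sprung cap still gives about 1 mm for every 2 N, up to 8 mm, and springs back
- short_candle: the short battery candle: loose upright cream cylinder, 66 mm across, 75 mm tall without its button, about 0.35 kg; origin at the centre of its underside, z up. A round steel push button, 30 mm across, stands up from the centre of its flat top, by 17 to 18 mm while off and by 10 mm when fully down
- short_button_top (a point): centre of the upper face of the short candle's button; it goes down with the button
- short_button (a joint): how far the short candle's button is pushed in, m: 0 to 0.001 at the start (off), 0.008 fully down (on). It moves straight down against about 2.5 N, stays where it is left (no spring) and then meets a stop; past it the sprung cap still gives about 1 mm for every 2 N, up to 8 mm, and springs back
- plain_candle: the plain wax pillar candle, a bystander: 66 mm across, 90 mm tall, same cream wax, slightly dished top with a thin 13 mm black wick and no button; origin at the centre of its underside
- oil_bottle: small amber bottle with black cap, 36 mm across, 85 mm tall, a bystander; origin at the centre of its underside
- soap_bar: greenish-grey soap bar, 55 x 34 x 24 mm, a bystander; origin at the centre of its underside
- balm_tin: round aluminium tin, 38 mm across, 22 mm tall, a bystander; origin at the centre of its underside
- trinket_bowl: small white bowl, 84 mm across, 32 mm tall, a bystander; origin at the centre of its underside
- wash_brush: brush lying flat, 160 mm long, a bystander; its handle points along its own -x
- wooden_tree: small turned wooden tree, 54 mm across, 100 mm tall, a bystander; origin at the centre of its underside
Mind the look-alikes: they are no part of the job. What is shaped like the tall_candle but red is not meant.

How it is judged (in metres and radians):
On the way, in this order (a step that is already met when the one before it is completed fails the run):
1. the tall candle's button is down, the other two are still up (value of joint tall_button above 0.0055 m and value of joint each of middle_button, short_button below 0.003 m), for 0.1 s.
2. the middle candle's button is down too, the short one's is still up (value of joint each of tall_button, middle_button above 0.0055 m and value of joint short_button below 0.003 m), for 0.1 s.
3. the short candle's button is down too (value of joint each of tall_button, middle_button, short_button above 0.0055 m), for 0.1 s.
At the end, for the whole second after the job is handed in: all three buttons are pushed in by more than 5.5 mm of their 8 mm, each candle stands upright (within 0.1 rad), at rest and within 20 mm of where it began, and every bystander is within 20 mm of where it began (all of step 3 and distance of each of tall_candle, middle_candle, short_candle, plain_candle, oil_bottle, soap_bar, balm_tin, trinket_bowl, wash_brush, wooden_tree from where it was at the start of the episode below 0.02 m and angle between each of tall_candle, middle_candle, short_candle's own z axis and vertical below 0.1 rad and linear speed of each of tall_candle, middle_candle, short_candle below 0.02 m/s); the robot touches nothing.
It fails at once if a battery candle is lifted (10 mm), shifted (20 mm) or tipped (0.3 rad) (height (world z) of any of tall_candle, middle_candle, short_candle above 0.01 m or distance of any of tall_candle, middle_candle, short_candle from where it was at the start of the episode above 0.02 m or angle between any of tall_candle, middle_candle, short_candle's own z axis and vertical above 0.3 rad).
It fails at once if a battery candle or its button is pressed or squeezed hard (over 25 N) (contact force between the fingers and tall_candle above 25 N or contact force between the fingers and middle_candle above 25 N or contact force between the fingers and short_candle above 25 N).
It fails at once if the arm or the gripper's body, not the fingers, presses on a battery candle (over 3 N) (contact force between the arm and tall_candle above 3 N or contact force between the arm and middle_candle above 3 N or contact force between the arm and short_candle above 3 N).
It fails at once if the plain candle or another of the goods is moved by more than 20 mm (distance of any of plain_candle, oil_bottle, soap_bar, balm_tin, trinket_bowl, wash_brush, wooden_tree from where it was at the start of the episode above 0.02 m).
It also fails if it takes over 45 s, if anything falls off the work surface, if the arm or the gripper's body presses on something with over 40 N, if the wrist force passes 120 N, or if a joint passes its speed limit or range.

ROBOT

A 6-joint arm with a two-finger parallel gripper is mounted at the origin on the work surface. World frame = base frame: x ahead of the robot, y to its left, z up, the work surface at z = 0. Lengths are in m, angles in degrees, forces in N, time in s.
With the tool pointing down it reaches from about 0.3 to 0.75 m from the base axis. Payload 8.5 kg.
Tool frame: the origin (TCP) lies on the centre line of the jaws, within the pads' length; the fingertips stand 17 mm ahead of it and the grasp point (between the pads) lies 2 mm behind it (env.tip_extent is the distance from the TCP to the fingertips, in m); z points along the fingers, y is the direction in which the jaws open and shut (so a half turn about z gives the same grasp; the last joint's range is limited). The gripper opens to 85 mm and grips with 20 to 120 N. Pads are 22 mm wide; open, the fingers measure 114 mm over their backs; the gripper's body (76 mm by 85 mm) begins 54 mm behind the grasp point. The pads swing forward as they close: fully open they stand 13 mm farther back than shut.
Start: joints at [51.263, 21.807, 74.336, -0, 83.858, -12.336], TCP at [0.245, 0.493, 0.248] pointing down, gripper open.
Joint ranges: [-178.18, 178.18], [-50.72, 133.34], [12.68, 142.11], [-81.47, 261.47], [9.98, 163.14], [-165.26, 165.26]. Speed limits (degrees/s): [136.94, 136.94, 180, 180, 180, 180].

INTERFACE

Orientations are given as a 3x3 rotation matrix whose columns are the frame's x, y, z axes.
In Python, from rig import telemetry, get_image, camera_params, close_job, env gives the robot as it stands.
- The arm moves only by the tool apply_moves, never from a script. Its argument "motion" is a list of rows, each an object of numbers: "tx", "ty", "tz": the shift along the tool's x, y, z in cm; "turn": the turn about the tool's z in degrees; "jaw": the gripper's target within -1 to 1 (fully open at 1, half-way at 0, shut at -1). In form: [{"tx": .., "ty": .., "tz": .., "turn": .., "jaw": ..}, ...]. A call has 1 to 5 rows; each row is the pose to reach, as a shift and turn from the pose measured when the call began, along the tool's axes at that moment; what a row does not reach only later rows make up. A row lasts 1/12 s, in which the tool goes at most 41.7 mm and 7.16 degrees, less where a joint would pass 70% of its speed; a pose out of reach is approached as far as the arm can. A call with a gripper value outside its range is refused whole. The fingers move at their own pace and stop on an object; "squeeze" is the grip in N (left out, the last holds). Time passes only in rows, so rows that repeat a pose let the fingers close. It gives the time, the measured TCP pose, the force and the opening at its end, in the units of the state.
- telemetry.observe(): the state, without advancing time (a new reading comes with each control period).
- get_image(name): name is "scene" or "top"; returns (picture, depth): 400x640x3 uint8, red, green, blue; 400x640 float32, m along the optical axis (not along the pixel's ray), 0 where there is no reading.
- camera_params(name): a dict with "fx", "fy", "cx", "cy" (pixels), "D" ([k1, k2, p1, p2, k3] as OpenCV has them; the pictures are not rectified), "rvec" (rotation vector, rad) and "tvec" (3), from world to camera coordinates, as OpenCV has them. Camera axes: x right, y down, z forward; pixel columns grow to the right and rows downward; lengths in m; the calibration is good to about 2 mm. A picture is of the moment at which its call begins. camera_params takes no time and is no camera call.
- close_job(): hands the job in, once; it reports no verdict.
The state is a dict: "time_s": time; "q": joint angles; "qvel": joint speeds; "joint_efforts": joint torques, N m; "position": TCP position; "tool_rot": TCP orientation; "ft_force": force on the tool from outside, world axes, zero at the start; "wrist_torque": the same for the moment, N m; "grip_width": finger opening in m.
Only numpy, scipy, OpenCV 4.12 (cv2) and the standard library are available. Lean on these libraries where they do the work, as an engineer would, in place of code of your own. Each camera call takes 0.05 s, during which the arm holds its last target. There are 200 camera calls.

## Working session

There is one attempt and no reset: what is moved stays moved. The work goes in short steps, Python scripts to look and compute and a tool call to move; the robot and the scene stay as the last step left them, time stands still between calls to the robot, and variables do not carry over. Pictures are saved under pics/ and viewed, about 8 in all and at most 12, crops included, and the job is handed in when it is done.

Besides the shell and the picture viewer there is one more tool, called after ">>>" in YAML: its name, and indented under it one key for each argument. apply_moves: Moves the arm, as the interface text tells. Its arguments: {"type":"object","properties":{"motion":{"type":"array"},"squeeze":{"type":"number"}},"required":["motion"]}

```bash
mkdir -p pics
python3 - <<'E'
from rig import telemetry,get_image,camera_params,env
import cv2,numpy as np
for n in("top","scene"):
    p,d=get_image(n); cv2.imwrite(f"pics/{n}0.png",p[:,:,::-1]); np.savez(f"{n}0.npz",p=p,d=d)
    c=camera_params(n);print(n,c, (d>0).mean())
print(telemetry.observe(),env.tip_extent)
E
```

```text
top {'fx': 422.36631592852586, 'fy': 422.36631592852586, 'cx': 320.3753148642441, 'cy': 200.5549949864268, 'D': array([-0.03550027,  0.        ,  0.        ,  0.        ,  0.        ]), 'rvec': array([ 2.13482669, -2.13063424,  0.21503438]), 'tvec': array([-0.00924687,  0.6314787 ,  0.90953581])} 0.99601953125
scene {'fx': 386.196767788586, 'fy': 386.196767788586, 'cx': 323.39371945244574, 'cy': 203.4297600082903, 'D': array([-0.05855743,  0.        ,  0.        ,  0.        ,  0.        ]), 'rvec': array([ 0.67296003,  2.49418929, -1.29415429]), 'tvec': array([ 0.51171766, -0.08069242,  1.28248097])} 0.9959921875
{'time_s': 0.1, 'q': array([ 5.12621502e+01,  2.18378151e+01,  7.43779188e+01,  5.41660893e-04,
        8.38584686e+01, -1.23353072e+01]), 'qvel': array([-0.06628535, -0.06991066, -0.08987014, -0.06946335, -0.01654026,
        0.06406436]), 'joint_efforts': array([ 4.26113169e-03, -4.49219477e+01, -2.31653899e+01, -1.17190752e-04,
        3.65687309e-03,  1.91445571e-05]), 'position': array([0.24441896, 0.49244791, 0.24778175]), 'tool_rot': array([[-8.95691459e-01,  4.44675322e-01, -8.17736665e-04],
       [ 4.44675982e-01,  8.95690941e-01, -1.00430051e-03],
       [ 2.85851668e-04, -1.26317125e-03, -9.99999161e-01]]), 'ft_force': array([-0.62162684,  1.14073087,  0.39183412]), 'wrist_torque': array([ 0.03099427,  0.04331786, -0.03879898]), 'grip_width': 0.08518881676000446} 0.017
```

View pics/top0.png

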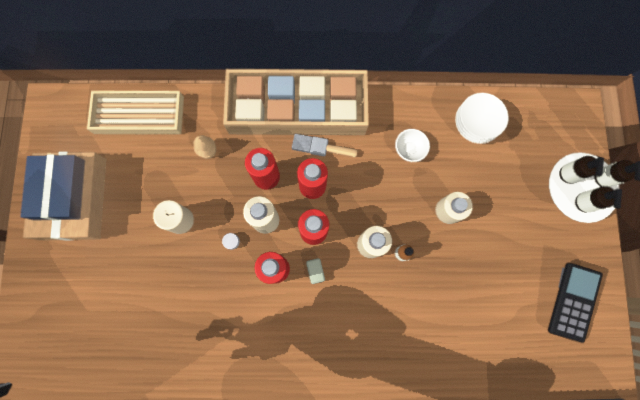

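View pics/scene0.png

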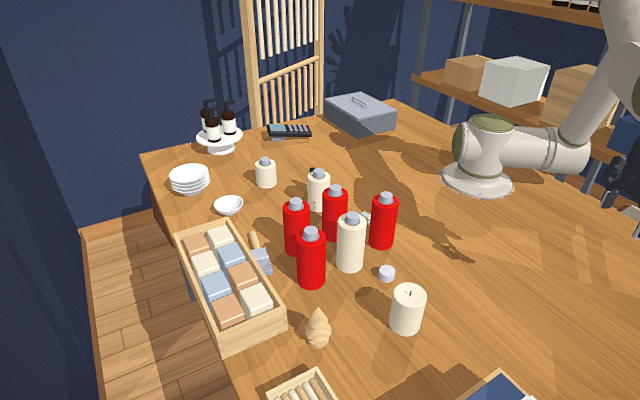

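Both views show the same things. Things that could be taken for the battery candles, by top-view pixel:
- Cream with a steel button: (258,211), (378,240) and (460,205).
- Plain candle with a wick: (170,215).
- Red look-alikes: (259,161), (313,172), (314,216) and (269,267).

By height I expect the three cream ones to be tall, middle and short in that order. I'll measure them and check in a crop.

```bash
cat > h.py <<'E'
import cv2,numpy as np
from rig import camera_params
def world(n,d):
    c=camera_params(n);K=np.array([[c['fx'],0,c['cx']],[0,c['fy'],c['cy']],[0,0,1]])
    v,u=np.mgrid[:400,:640];uv=np.stack([u,v],-1).reshape(-1,1,2).astype(float)
    r=cv2.undistortPoints(uv,K,c['D']).reshape(400,640,2)
    P=np.dstack([r*d[...,None],d]);R=cv2.Rodrigues(c['rvec'])[0]
    return (P-c['tvec'])@R
E
python3 - <<'E'
from h import *
S={n:np.load(n+"0.npz") for n in("top","scene")}
W={n:world(n,S[n]['d']) for n in S}
t=S['top']['p'];
for nm,u,v in[("tall",258,211),("mid",378,240),("short",460,205),("r1",259,161),("r2",313,172),("r3",314,216),("r4",269,267),("plain",170,215)]:
    w=W['top'][v-14:v+15,u-14:u+15].reshape(-1,3);z=np.median(W['top'][v-2:v+3,u-2:u+3,2])
    m=abs(w[:,2]-z)<.005; q=w[m]; c0=(q.max(0)+q.min(0))/2
    a=W['scene'].reshape(-1,3);k=(abs(a[:,2]-z)<.006)&(np.hypot(*(a[:,:2]-c0[:2]).T)<.03);b=a[k]
    print(nm,"z",z.round(4),"mean",q.mean(0).round(4),"mid",c0.round(4),np.ptp(q,0).round(3),m.sum(),"| scene",k.sum(),b.mean(0).round(4) if len(b) else'',(((b.max(0)+b.min(0))/2).round(4)) if len(b) else '')
cv2.imwrite("pics/crop.png",cv2.resize(t[130:290,140:490,::-1],None,fx=2.2,fy=2.2,interpolation=cv2.INTER_CUBIC))
E
```

```text
tall z 0.152 mean [0.5942 0.1228 0.1521] mid [0.5944 0.1228 0.1524] [0.029 0.027 0.008] 160 | scene 106 [0.5954 0.1255 0.1512] [0.595  0.1234 0.1499]
mid z 0.1224 mean [ 0.5362 -0.1278  0.1224] mid [ 0.5365 -0.1276  0.122 ] [0.028 0.028 0.009] 156 | scene 61 [ 0.537  -0.1255  0.1217] [ 0.5361 -0.1285  0.121 ]
short z 0.0924 mean [ 0.6188 -0.3188  0.092 ] mid [ 0.619  -0.3192  0.092 ] [0.028 0.028 0.009] 140 | scene 51 [ 0.6195 -0.3179  0.0911] [ 0.6192 -0.3215  0.0903]
r1 z 0.1531 mean [0.701  0.1236 0.1528] mid [0.7013 0.1237 0.1531] [0.028 0.028 0.009] 153 | scene 124 [0.702  0.1269 0.1519] [0.701  0.124  0.1514]
r2 z 0.153 mean [0.6784 0.0105 0.1528] mid [0.6781 0.0101 0.153 ] [0.028 0.027 0.008] 154 | scene 92 [0.679  0.0136 0.1519] [0.6784 0.0119 0.1511]
r3 z 0.1503 mean [0.5672 0.008  0.1527] mid [0.5677 0.0076 0.1505] [0.029 0.027 0.009] 153 | scene 89 [0.5688 0.0111 0.1512] [0.567  0.0087 0.1497]
r4 z 0.1526 mean [0.4782 0.0964 0.153 ] mid [0.4782 0.0968 0.1532] [0.028 0.029 0.009] 174 | scene 90 [0.4793 0.0986 0.1517] [0.4782 0.0971 0.1507]
plain z 0.0874 mean [0.5926 0.3269 0.0888] mid [0.5922 0.3261 0.0875] [0.062 0.059 0.01 ] 641 | scene 544 [0.592  0.3266 0.0893] [0.5924 0.3262 0.0893]
```

View pics/crop.png

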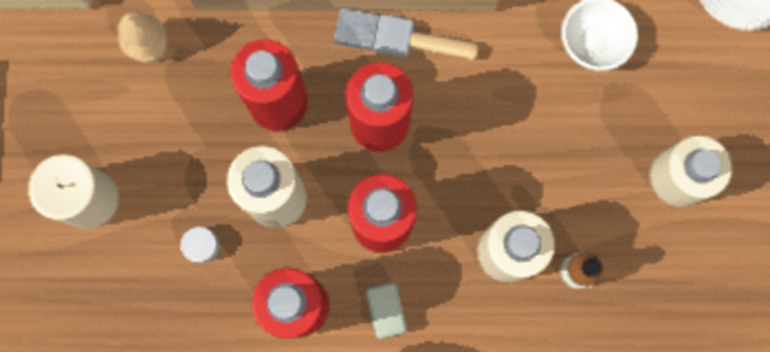

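The crop confirms it: the three cream candles with steel buttons are tall, middle and short from left to right (button tops at 0.152, 0.122 and 0.092 m). The wick candle and the reds are excluded. Next I move over the tall button with the jaws shut.

>>> apply_moves:
  motion:
    - {"tx":-47.8,"ty":-17.5,"tz":0,"jaw":-1}
    - {"tx":-47.8,"ty":-17.5,"tz":0,"jaw":-1}
    - {"tx":-47.8,"ty":-17.5,"tz":0,"jaw":-1}
    - {"tx":-47.8,"ty":-17.5,"tz":0,"jaw":-1}
    - {"tx":-47.8,"ty":-17.5,"tz":0,"jaw":-1}
  squeeze: 20

```text
invalid input
```

>>> apply_moves:
  motion:
    - {"tx":-47.8,"ty":-17.5,"tz":0,"turn":0,"jaw":-1}
    - {"tx":-47.8,"ty":-17.5,"tz":0,"turn":0,"jaw":-1}
    - {"tx":-47.8,"ty":-17.5,"tz":0,"turn":0,"jaw":-1}
    - {"tx":-47.8,"ty":-17.5,"tz":0,"turn":0,"jaw":-1}
    - {"tx":-47.8,"ty":-17.5,"tz":0,"turn":0,"jaw":-1}
  squeeze: 20

```text
time_s: 0.52
position: [0.3887, 0.3398, 0.2479]
tool_rot: [[-0.896, 0.444, -0.001], [0.444, 0.896, -0.001], [0.001, -0.002, -1.0]]
ft_force: [0.5, 0.8, -0.4]
grip_width: 0.0252
```

>>> apply_moves:
  motion:
    - {"tx":-28.1,"ty":-10.3,"tz":0,"turn":0,"jaw":-1}
    - {"tx":-28.1,"ty":-10.3,"tz":0,"turn":0,"jaw":-1}
    - {"tx":-28.1,"ty":-10.3,"tz":0,"turn":0,"jaw":-1}
    - {"tx":-28.1,"ty":-10.3,"tz":0,"turn":0,"jaw":-1}
    - {"tx":-28.1,"ty":-10.3,"tz":0,"turn":0,"jaw":-1}

```text
time_s: 0.93
position: [0.532, 0.1881, 0.2478]
tool_rot: [[-0.896, 0.445, -0.002], [0.445, 0.896, -0.001], [0.001, -0.002, -1.0]]
ft_force: [-0.4, 0.4, -0.5]
grip_width: 0.0
```

>>> apply_moves:
  motion:
    - {"tx":-8.5,"ty":-3.05,"tz":0,"turn":0,"jaw":-1}
    - {"tx":-8.5,"ty":-3.05,"tz":0,"turn":0,"jaw":-1}
    - {"tx":-8.5,"ty":-3.05,"tz":0,"turn":0,"jaw":-1}
    - {"tx":-8.5,"ty":-3.05,"tz":4,"turn":0,"jaw":-1}
    - {"tx":-8.5,"ty":-3.05,"tz":4,"turn":0,"jaw":-1}

```text
time_s: 1.35
position: [0.5923, 0.1222, 0.2014]
tool_rot: [[-0.895, 0.446, -0.013], [0.446, 0.895, -0.001], [0.011, -0.007, -1.0]]
ft_force: [-0.4, 0.7, -2.4]
grip_width: -0.0001
```

Run:
```python
from rig import *
import cv2
p,d=get_image("scene");a=cv2.resize(p[110:290,240:440,::-1],None,fx=2,fy=2)
p,d=get_image("top");b=cv2.resize(p[110:290,170:370,::-1],None,fx=2,fy=2)
cv2.imwrite("pics/a1.png",cv2.hconcat([a,b])); o=telemetry.observe();print(o['position'],o['ft_force'],o['grip_width'])
```

```text
[0.59369192 0.1233545  0.20710692] [-0.13793726 -0.05691798 -0.00116897] -0.00023950980249760428
```

View pics/a1.png

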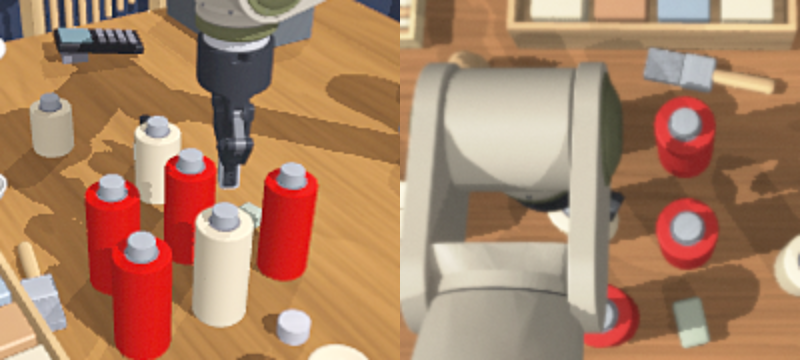

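The left view shows the closed fingertips straight above the tall candle's button, with no red touched. I'll descend gently, since quick steps overshoot by about 5 mm.

>>> apply_moves:
  motion:
    - {"tx":0,"ty":0,"tz":1.0,"turn":0,"jaw":-1}
    - {"tx":0,"ty":0,"tz":2.0,"turn":0,"jaw":-1}
    - {"tx":0,"ty":0,"tz":2.7,"turn":0,"jaw":-1}
    - {"tx":0,"ty":0,"tz":3.1,"turn":0,"jaw":-1}
    - {"tx":0,"ty":0,"tz":3.3,"turn":0,"jaw":-1}

```text
time_s: 1.87
position: [0.5933, 0.1235, 0.1735]
tool_rot: [[-0.896, 0.444, -0.006], [0.444, 0.896, -0.001], [0.005, -0.004, -1.0]]
ft_force: [0.1, 0.2, 0.3]
grip_width: 0.0004
```

>>> apply_moves:
  motion:
    - {"tx":0,"ty":0,"tz":0.2,"turn":0,"jaw":-1}
    - {"tx":0,"ty":0,"tz":0.4,"turn":0,"jaw":-1}
    - {"tx":0,"ty":0,"tz":0.5,"turn":0,"jaw":-1}

```text
time_s: 2.12
position: [0.5934, 0.1236, 0.1687]
tool_rot: [[-0.896, 0.444, -0.006], [0.444, 0.896, -0.001], [0.005, -0.004, -1.0]]
ft_force: [-0.1, 0.4, 2.9]
grip_width: -0.0002
```

>>> apply_moves:
  motion:
    - {"tx":0,"ty":0,"tz":0.2,"turn":0,"jaw":-1}
    - {"tx":0,"ty":0,"tz":0.4,"turn":0,"jaw":-1}
    - {"tx":0,"ty":0,"tz":0.55,"turn":0,"jaw":-1}
    - {"tx":0,"ty":0,"tz":0.65,"turn":0,"jaw":-1}

```text
time_s: 2.45
position: [0.5934, 0.1236, 0.1622]
tool_rot: [[-0.896, 0.444, -0.006], [0.444, 0.896, -0.001], [0.005, -0.003, -1.0]]
ft_force: [-1.1, -1.0, 2.7]
grip_width: 0.0001
```

>>> apply_moves:
  motion:
    - {"tx":0,"ty":0,"tz":0.1,"turn":0,"jaw":-1}
    - {"tx":0,"ty":0,"tz":0.2,"turn":0,"jaw":-1}
    - {"tx":0,"ty":0,"tz":0.2,"turn":0,"jaw":-1}

```text
time_s: 2.7
position: [0.5934, 0.1236, 0.1604]
tool_rot: [[-0.896, 0.444, -0.005], [0.444, 0.896, -0.001], [0.004, -0.003, -1.0]]
ft_force: [-1.8, 0.8, 5.2]
grip_width: -0.0001
```

Force rose to 5.2 N at tip height 0.143 m, so the button is on its stop. Next I lift and go to the middle candle.

>>> apply_moves:
  motion:
    - {"tx":0,"ty":0,"tz":-1,"turn":0,"jaw":-1}
    - {"tx":0,"ty":0,"tz":-3,"turn":0,"jaw":-1}
    - {"tx":0,"ty":0,"tz":-5,"turn":0,"jaw":-1}
    - {"tx":0,"ty":0,"tz":-5,"turn":0,"jaw":-1}
    - {"tx":-1,"ty":-4,"tz":-5,"turn":0,"jaw":-1}

```text
time_s: 3.12
position: [0.5857, 0.0875, 0.2115]
tool_rot: [[-0.899, 0.439, -0.002], [0.439, 0.899, 0.0], [0.002, -0.0, -1.0]]
ft_force: [1.1, -0.6, -0.8]
grip_width: -0.0002
```

Run:
```python
from rig import *
from h import *
from rig import telemetry,get_image
p,d=get_image("scene");w=world("scene",d).reshape(-1,3)
for c,h in(((.5945,.123),.135),((.5363,-.1277),.105)):
    k=(np.hypot(*(w[:,:2]-c).T)<.03)&(w[:,2]>h+.007)&(w[:,2]<h+.025);print(k.sum(),np.median(w[k],0).round(4))
    k=(np.hypot(*(w[:,:2]-c).T)<.012)&(w[:,2]>h+.007)&(w[:,2]<h+.025);print(k.sum(),np.median(w[k],0).round(4))
print(telemetry.observe()['position'])
```

```text
93 [0.5947 0.1244 0.1443]
55 [0.5951 0.1235 0.1445]
76 [ 0.5391 -0.1243  0.1216]
32 [ 0.5367 -0.1265  0.1223]
[0.58410611 0.0785052  0.2107364 ]
```

The tall button's top now measures 0.1445 m, which is fully down.

>>> apply_moves:
  motion:
    - {"tx":-4.9,"ty":-20.6,"tz":0,"turn":0,"jaw":-1}
    - {"tx":-4.9,"ty":-20.6,"tz":0,"turn":0,"jaw":-1}
    - {"tx":-4.9,"ty":-20.6,"tz":0,"turn":0,"jaw":-1}
    - {"tx":-4.9,"ty":-20.6,"tz":0,"turn":0,"jaw":-1}
    - {"tx":-4.9,"ty":-20.6,"tz":0,"turn":0,"jaw":-1}

```text
time_s: 3.58
position: [0.5375, -0.1215, 0.2115]
tool_rot: [[-0.896, 0.444, -0.005], [0.444, 0.896, -0.004], [0.003, -0.006, -1.0]]
ft_force: [0.8, 0.2, -0.3]
grip_width: 0.0001
```

Run:
```python
from rig import telemetry,get_image
get_image("top");get_image("top")
o=telemetry.observe();R=o['tool_rot'];p=o['position'];print(p,R,o['ft_force'])
print(R.T@([.5363,-.1277,.1224+.022]-p)*100)
```

```text
[ 0.53722267 -0.12497413  0.21140362] [[-0.89308353  0.44985314 -0.00582734]
 [ 0.44988056  0.89307586 -0.0047949 ]
 [ 0.00304726 -0.00690385 -0.99997153]] [-0.25880774  0.33841141 -0.08610672]
[-0.0606477  -0.23868913  6.70201571]
```

>>> apply_moves:
  motion:
    - {"tx":-0.06,"ty":-0.2,"tz":2.0,"turn":0,"jaw":-1}
    - {"tx":-0.06,"ty":-0.2,"tz":4.0,"turn":0,"jaw":-1}
    - {"tx":-0.06,"ty":-0.2,"tz":5.6,"turn":0,"jaw":-1}
    - {"tx":-0.06,"ty":-0.2,"tz":6.4,"turn":0,"jaw":-1}
    - {"tx":-0.06,"ty":-0.2,"tz":6.7,"turn":0,"jaw":-1}

```text
time_s: 4.1
position: [0.5361, -0.1269, 0.1431]
tool_rot: [[-0.893, 0.45, -0.008], [0.45, 0.893, -0.004], [0.006, -0.007, -1.0]]
ft_force: [0.0, -0.3, -0.6]
grip_width: 0.0003
```

>>> apply_moves:
  motion:
    - {"tx":0,"ty":0,"tz":0.1,"turn":0,"jaw":-1}
    - {"tx":0,"ty":0,"tz":0.2,"turn":0,"jaw":-1}

```text
time_s: 4.27
position: [0.5363, -0.1269, 0.1416]
tool_rot: [[-0.893, 0.45, -0.008], [0.45, 0.893, -0.004], [0.005, -0.007, -1.0]]
ft_force: [-0.4, 1.0, -0.2]
grip_width: -0.0
```

>>> apply_moves:
  motion:
    - {"tx":0,"ty":0,"tz":0.3,"turn":0,"jaw":-1}
    - {"tx":0,"ty":0,"tz":0.6,"turn":0,"jaw":-1}
    - {"tx":0,"ty":0,"tz":0.8,"turn":0,"jaw":-1}
    - {"tx":0,"ty":0,"tz":0.95,"turn":0,"jaw":-1}
    - {"tx":0,"ty":0,"tz":1.0,"turn":0,"jaw":-1}

```text
time_s: 4.68
position: [0.5366, -0.127, 0.1318]
tool_rot: [[-0.893, 0.45, -0.006], [0.45, 0.893, -0.004], [0.004, -0.007, -1.0]]
ft_force: [2.0, -0.2, 3.7]
grip_width: 0.0001
```

>>> apply_moves:
  motion:
    - {"tx":0,"ty":0,"tz":0.1,"turn":0,"jaw":-1}
    - {"tx":0,"ty":0,"tz":0.15,"turn":0,"jaw":-1}
    - {"tx":0,"ty":0,"tz":0.15,"turn":0,"jaw":-1}

```text
time_s: 4.93
position: [0.5368, -0.127, 0.1306]
tool_rot: [[-0.893, 0.45, -0.006], [0.45, 0.893, -0.005], [0.003, -0.007, -1.0]]
ft_force: [0.0, 1.5, 6.0]
grip_width: -0.0001
```

The middle button is at its stop too, at 6.0 N. Next I lift and go to the short one.

>>> apply_moves:
  motion:
    - {"tx":0,"ty":0,"tz":-1,"turn":0,"jaw":-1}
    - {"tx":0,"ty":0,"tz":-3,"turn":0,"jaw":-1}
    - {"tx":0,"ty":0,"tz":-4,"turn":0,"jaw":-1}
    - {"tx":-3,"ty":-2.5,"tz":-4,"turn":0,"jaw":-1}
    - {"tx":-6,"ty":-5,"tz":-4,"turn":0,"jaw":-1}

```text
time_s: 5.35
position: [0.5684, -0.1982, 0.1724]
tool_rot: [[-0.894, 0.447, -0.004], [0.447, 0.894, -0.005], [0.002, -0.007, -1.0]]
ft_force: [1.0, -0.9, 0.7]
grip_width: -0.0
```

Run:
```python
from h import *
from rig import telemetry,get_image
p,d=get_image("scene");w=world("scene",d).reshape(-1,3)
for c,h in(((.5945,.123),.135),((.5363,-.1277),.105),((.619,-.319),.075)):
    k=(np.hypot(*(w[:,:2]-c).T)<.012)&(w[:,2]>h+.007)&(w[:,2]<h+.025);print(k.sum(),np.median(w[k],0).round(4))
o=telemetry.observe();R=o['tool_rot'];p=o['position'];print(p)
print(R.T@([.619,-.319,.0924+.022]-p)*100)
```

```text
57 [0.5957 0.1229 0.1447]
30 [ 0.5367 -0.1271  0.1148]
29 [ 0.6196 -0.3171  0.0919]
[ 0.5705063  -0.20547038  0.1713672 ]
[-9.4475624  -7.88744928  5.77844837]
```

>>> apply_moves:
  motion:
    - {"tx":-9.4,"ty":-7.9,"tz":0,"turn":0,"jaw":-1}
    - {"tx":-9.4,"ty":-7.9,"tz":0,"turn":0,"jaw":-1}
    - {"tx":-9.4,"ty":-7.9,"tz":0,"turn":0,"jaw":-1}
    - {"tx":-9.4,"ty":-7.9,"tz":1,"turn":0,"jaw":-1}
    - {"tx":-9.4,"ty":-7.9,"tz":1,"turn":0,"jaw":-1}

```text
time_s: 5.82
position: [0.618, -0.3204, 0.1595]
tool_rot: [[-0.891, 0.454, -0.006], [0.454, 0.891, -0.007], [0.002, -0.008, -1.0]]
ft_force: [-0.7, 0.6, -1.0]
grip_width: -0.0002
```

Run:
```python
from rig import telemetry,get_image
get_image("top");get_image("top")
o=telemetry.observe();R=o['tool_rot'];p=o['position'];print(p,o['ft_force'])
print(R.T@([.619,-.3188,.0924+.022]-p)*100)
```

```text
[ 0.6181227  -0.31766704  0.16155547] [ 0.26776477  0.12409016 -0.23694486]
[-0.13424712 -0.02282011  4.71575834]
```

>>> apply_moves:
  motion:
    - {"tx":-0.1,"ty":0,"tz":1.5,"turn":0,"jaw":-1}
    - {"tx":-0.1,"ty":0,"tz":3.0,"turn":0,"jaw":-1}
    - {"tx":-0.1,"ty":0,"tz":4.1,"turn":0,"jaw":-1}
    - {"tx":-0.1,"ty":0,"tz":4.6,"turn":0,"jaw":-1}
    - {"tx":-0.1,"ty":0,"tz":4.7,"turn":0,"jaw":-1}

```text
time_s: 6.33
position: [0.6186, -0.3174, 0.1141]
tool_rot: [[-0.893, 0.451, -0.006], [0.451, 0.893, -0.006], [0.003, -0.008, -1.0]]
ft_force: [0.3, -0.8, 0.6]
grip_width: -0.0003
```

>>> apply_moves:
  motion:
    - {"tx":0,"ty":0,"tz":0.3,"turn":0,"jaw":-1}
    - {"tx":0,"ty":0,"tz":0.6,"turn":0,"jaw":-1}
    - {"tx":0,"ty":0,"tz":0.8,"turn":0,"jaw":-1}
    - {"tx":0,"ty":0,"tz":1.0,"turn":0,"jaw":-1}
    - {"tx":0,"ty":0,"tz":1.0,"turn":0,"jaw":-1}

```text
time_s: 6.75
position: [0.6187, -0.3173, 0.1042]
tool_rot: [[-0.893, 0.451, -0.005], [0.451, 0.893, -0.006], [0.002, -0.008, -1.0]]
ft_force: [-1.2, -0.4, 0.8]
grip_width: -0.0002
```

>>> apply_moves:
  motion:
    - {"tx":0,"ty":0,"tz":0.2,"turn":0,"jaw":-1}
    - {"tx":0,"ty":0,"tz":0.35,"turn":0,"jaw":-1}
    - {"tx":0,"ty":0,"tz":0.4,"turn":0,"jaw":-1}

```text
time_s: 7.0
position: [0.6187, -0.3174, 0.1005]
tool_rot: [[-0.893, 0.451, -0.005], [0.451, 0.893, -0.006], [0.001, -0.008, -1.0]]
ft_force: [-0.8, 0.9, 6.7]
grip_width: 0.0004
```

The short button is at its stop at 6.7 N. I'll retreat and check.

>>> apply_moves:
  motion:
    - {"tx":0,"ty":0,"tz":-1,"turn":0,"jaw":-1}
    - {"tx":0,"ty":0,"tz":-4,"turn":0,"jaw":-1}
    - {"tx":0,"ty":0,"tz":-8,"turn":0,"jaw":-1}
    - {"tx":0,"ty":0,"tz":-12,"turn":0,"jaw":-1}
    - {"tx":0,"ty":0,"tz":-12,"turn":0,"jaw":-1}

```text
time_s: 7.42
position: [0.621, -0.318, 0.2302]
tool_rot: [[-0.893, 0.451, 0.007], [0.451, 0.892, -0.016], [-0.013, -0.011, -1.0]]
ft_force: [1.5, -0.2, 1.9]
grip_width: -0.0004
```

Run:
```python
from h import *
from rig import telemetry,get_image
for i in range(6): get_image("top")
p,d=get_image("scene");w=world("scene",d).reshape(-1,3)
cv2.imwrite("pics/end.png",p[:,:,::-1])
for c,h in(((.5945,.123),.135),((.5363,-.1277),.105),((.619,-.319),.075)):
    k=(np.hypot(*(w[:,:2]-c).T)<.012)&(w[:,2]>h+.007)&(w[:,2]<h+.025);print(k.sum(),np.median(w[k],0).round(4))
o=telemetry.observe();print(o['position'],o['qvel'].round(2),o['ft_force'])
p0=np.load("scene0.npz")['p'];df=cv2.absdiff(p0,p).max(2)[160:350,200:440]>60;print(df.sum())
```

```text
51 [0.5944 0.1233 0.1446]
26 [ 0.5383 -0.1264  0.1147]
22 [ 0.6197 -0.3176  0.0848]
[ 0.61897459 -0.31654291  0.21884416] [ 0.01 -0.15 -0.49  0.1  -0.06 -0.05] [ 0.31531158  0.315701   -0.24945939]
372
```

View pics/end.png

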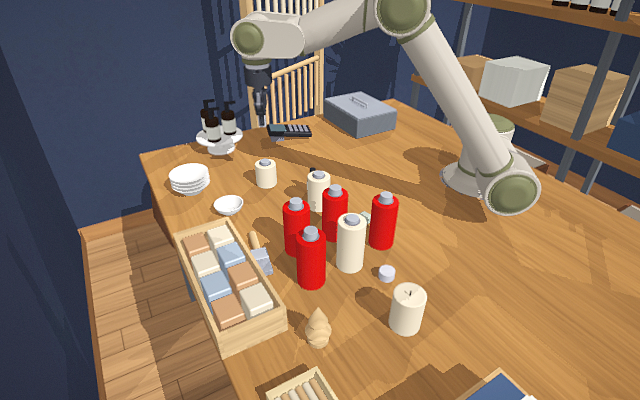

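The picture shows all three cream candles upright with lowered buttons at (352,219), (318,176) and (265,163). Everything else is where it was, and the gripper is well clear.

```bash
python3 -c "
from rig import close_job
print(close_job())"
```

```text
the job is handed in; nothing more can be done
None
```

I pressed the three battery candles' buttons in order, tall, then middle, then short, with the closed fingertips, and handed the job in; the interface reports no verdict. The robot's clock stood at about 8 s of the 45 s allowed.

| Candle | Force read at the stop (N) | Button top before (m) | Button top after (m) |
|---|---|---|---|
| Tall | 5.2 | 0.152 | 0.1446 |
| Middle | 6.0 | 0.122 | 0.1147 |
| Short | 6.7 | 0.092 | 0.0848 |

- **Buttons:** the "after" heights match fully down to within 0.5 mm.
- **Candles and goods:** the measured button positions moved 2 mm or less, which is about the calibration error. In the last picture the candles stand upright, the other goods look unmoved and the gripper is clear of everything.
- **Odd reading:** partway through the short button's travel the force read 0.8 N instead of about 2.5 N. The depth check showed the button fully down, so I put that down to sensor noise.

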